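# Wring a gauge block onto a sprung reference block

## Robot

A 6-joint arm with a two-finger parallel gripper is mounted at the origin on the work surface. World frame = base frame: x ahead of the robot, y to its left, z up, the work surface at z = 0. Lengths are in mm, angles in rad, forces in N, time in s.
With the tool pointing down it reaches from about 275 to 1000 mm from the base axis. Payload 8.4 kg.
Tool frame: the origin (TCP) lies between the finger pads; the fingertips stand 22 mm ahead of it and the grasp point (between the pads) lies 3 mm ahead of it (r.nose_length is the z of the fingertips in the tool frame, in mm); z points along the fingers, y is the line along which they close (so a half turn about z gives the same grasp; the last joint's range is limited). The gripper opens to 85 mm and grips with 20 to 120 N. Pads are 22 mm wide; open, the fingers measure 114 mm over their backs; the gripper's body (76 mm by 85 mm) begins 54 mm behind the grasp point. The pads swing forward as they close: fully open they stand 13 mm farther back than shut.
Start: joints at [1.304, 0.353, 1.633, -0, 1.155, -0.002], TCP at [163.571, 603.219, 253.281] pointing down, gripper open.
Joint ranges: [-2.63, 2.63], [-0.92, 2.1], [0.06, 2.66], [-1.3, 4.44], [0, 2.69], [-3.02, 3.02]. Speed limits (rad/s): [2.22, 2.22, 2.79, 3.14, 3.14, 3.14].

## Interface

Orientations are given as [roll, pitch, yaw] about the fixed x, y, z axes, in that order (R = Rz(yaw) Ry(pitch) Rx(roll)).
In Python, from rig import r gives the robot as it stands.
- The arm moves only by the shell command python3 steer.py 'ROWS' [FORCE]. ROWS is rows parted by semicolons, their numbers by spaces, 1 to 5 of them, each of 7 numbers: a rotation vector rx, ry, rz in rad, then dx, dy, dz in mm, then the opening from 0.0 (shut) to 1.0 (fully open); each row shifts and turns the commanded pose from where the row before left it, along the tool's axes as they then stand; what a row does not reach is not made up. A row lasts 1/12 s, in which the tool goes at most 41.7 mm and 0.125 rad, less where a joint would pass 70% of its speed; a pose out of reach is approached as far as the arm can. The fingers move at their own pace and stop on an object; FORCE is the grip in N (left out, the last holds). Time passes only in rows, so rows that do not move let the fingers close. It prints the time, the measured TCP pose, the force, the opening and the grip force at its end.
- r.sense(): the state, without advancing time (a new reading comes with each control period).
- r.grab_frame(name): name is "scene" or "top"; returns the picture (480x640x3 uint8, red, green, blue); there is no depth.
- r.camera_params(name): a dict with "fx", "fy", "cx", "cy" (pixels), "rvec" (rotation vector, rad) and "tvec" (3), from world to camera coordinates, as OpenCV has them. Camera axes: x right, y down, z forward; pixel columns grow to the right and rows downward; lengths in mm; the calibration is good to about 2 mm. A picture is of the moment at which its call begins. camera_params takes no time and is no camera call.
- r.sign_off(): hands the job in; it is judged then, once.
The state is a dict: "clock": time; "qpos": joint angles; "qvel": joint speeds; "joint_efforts": joint torques, N m; "eef_pos": TCP position; "tcp_rot": TCP orientation; "contact_force": force on the tool from outside, world axes, zero at the start; "wrist_torque": the same for the moment, N m; "opening": opening from 0.0 (shut) to 1.0 (fully open); "grasp_force": force on a finger pad.
Only numpy, scipy, OpenCV 4.12 (cv2) and the standard library are available. Lean on these libraries where they do the work, as an engineer would, in place of code of your own. Each camera call takes 0.05 s, during which the arm holds its last target. There are 200 camera calls.

## Task

Wring the middle-length steel gauge block, the one as long as the stand's sprung reference block, onto that reference block: lay it flat and in line on the open end of the reference face, in front of the hood, press it down gently until the reference block sinks on its springs, and, keeping the faces pressed together, slide it under the hood until it meets the end stop and the two blocks cover each other fully. Then let go, so that the springs hold it up against the hood; do not ram it, and do not disturb the other two blocks, the eyepiece, the bottle or the mouse. The height at which the stand's head is clamped is not known beforehand: feel for the reference face.

Things in the scene. Friction and masses are not known exactly. Their poses are not given: they have to be found in the camera images.
- stand: Grey wringing stand fixed to the bench, base 190 x 110 mm. Origin: centre of its underside on the bench; z up; x = sliding direction, from the open end (-x) to the hood and end stop (+x). Its head (plate 142 x 84 mm, 34 mm below the reference face) carries reference block, hood and stop together and is clamped at an unmeasured height, different each time; it stays put.
- home (a point): Point on the bench below the centre of the sprung steel reference block, 100 (x) x 36 (y) x 22 mm; axes as the stand's. With its springs up, the reference face is 84 to 108 mm above this point, by the head's clamped height. Home: the gauge block's centre is above this point (it meets the stop 1 mm further along x).
- hood (a point): Point on the bench below the hood's front edge, 25 mm along x from home. The hood is a bar 26 (x) x 84 x 14 mm, its underside 17 mm above the raised reference face, so the block passes only when it presses the reference block down about 5 mm (edges are rounded 1 to 2 mm). Cheeks below it stand 56 mm apart. The end stop wall behind it, 51 mm from home, rises 31 mm above the raised face.
- platen (a joint): How far the sprung reference block is pressed down, in m: 0 up, 0.010 at its hard stop. It carries the gauge block's weight unmoved; from there it begins to sink at about 2 N of push (up to 4 N with a lighter block) and resists 1.5 N more per mm; it is damped (250 N s/m).
- block: The gauge block to wring: plain steel, 100 (x) x 36 (y) x 22 (z) mm, about 0.6 kg, lying flat on the mat with the other two. Origin: centre of its underside; x along its length, z up.
- short_block: Bystander: steel block 70 x 36 x 22 mm lying on the mat beside the other blocks; origin at the centre of its underside, x along its length. Leave alone.
- long_block: Bystander: steel block 150 x 36 x 22 mm lying on the mat beside the other blocks; origin at the centre of its underside, x along its length. Leave alone.
- mat: Black rubber mat fixed to the bench, 200 (x) x 230 (y) x 4 mm, on which the three blocks lie side by side, roughly along its x, in any order. Origin: centre of its underside.
- eyepiece: Bystander: black round eyepiece standing upright, diameter 48 mm, 70 mm tall; origin at the centre of its underside. Leave alone.
- cleaner: Bystander: white bottle, diameter 48 mm, 110 mm tall, standing on the bench; origin at the centre of its underside. Leave alone.
- mouse: Bystander: grey computer mouse 105 x 60 x 30 mm; origin at the centre of its underside. Leave alone.

How it is judged:
By the outcome, as a careful person would: the job done as asked, in the order asked, and still so for the second after the job is handed in, with the robot touching nothing.
It also fails if it takes over 48 s, if anything falls off the work surface, if the arm or the gripper's body presses on something with over 40 N, if the wrist force passes 120 N, or if a joint passes its speed limit or range.

## Working session

There is one attempt and no reset: what is moved stays moved. The work goes in short steps, Python scripts to look and compute and a shell command to move; the robot and the scene stay as the last step left them, time stands still between calls to the robot, and variables do not carry over. Pictures are saved under pics/ and viewed, at most 10 in all, crops included, and the job is handed in when it is done.

```bash
ls; mkdir -p pics
python3 - <<'E'
from rig import r
import cv2,numpy as np
print(r.sense())
for n in("scene","top"):
    im=r.grab_frame(n); cv2.imwrite(f"pics/{n}0.png",im[...,::-1]); p=r.camera_params(n); print(n,p)
E
```

```text
pics
rig.py
steer.py
{'clock': 0.0, 'qpos': array([ 1.30359469e+00,  3.53657025e-01,  1.63410715e+00, -2.11602321e-05,
        1.15516515e+00, -2.37671384e-03]), 'qvel': array([-0.00209509,  0.00053374, -0.00035649,  0.00081456, -0.00063741,
        0.0014308 ]), 'joint_efforts': array([-1.31838322e-03, -6.05245543e+01, -3.42067730e+01,  1.14730792e-04,
        9.04824352e-03, -2.54350192e-05]), 'eef_pos': array([163.4689125 , 602.80920194, 252.56764419]), 'tcp_rot': array([-3.14025594e+00,  1.61703107e-05,  2.87677630e+00]), 'contact_force': array([ 0.03999185, -0.23223724, -1.01582159]), 'wrist_torque': array([0.01816551, 0.04937742, 0.03647946]), 'grasp_force': 0.0, 'opening': 0.9972674949169223}
scene {'fx': 439.3867775085783, 'fy': 439.3867775085783, 'cx': 323.26013742413124, 'cy': 238.03124177788916, 'rvec': array([ 1.03004933,  2.32026074, -1.10876344]), 'tvec': array([ 314.77474321, -159.97092239, 1453.16176022])}
top {'fx': 510.43190419972956, 'fy': 510.43190419972956, 'cx': 322.47074769008805, 'cy': 240.88879094341326, 'rvec': array([ 2.17701871, -2.1658163 ,  0.10127035]), 'tvec': array([  16.55297689,  486.20561254, 1381.85800709])}
```
View pics/scene0.png

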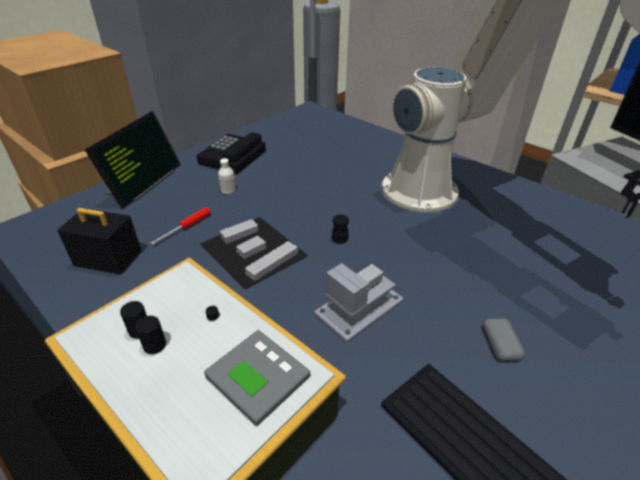

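View pics/top0.png

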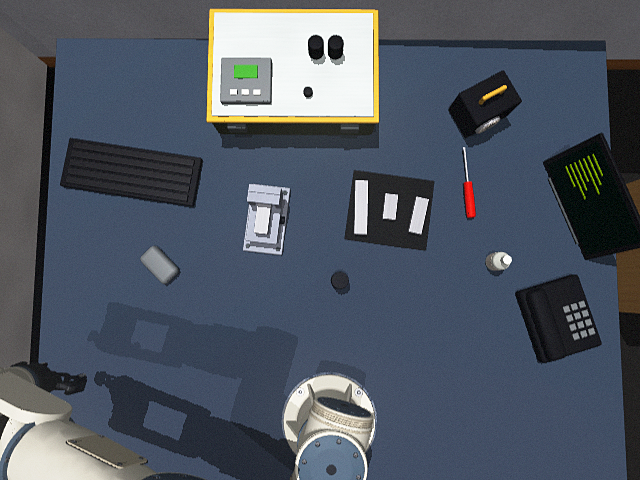

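The scene view shows the stand at about (360,300), the mat at (253,250) and the eyepiece at (341,228). In the top view the blocks lie on the mat: long (361,207), short (390,207) and middle-length (419,216). The stand is at (267,217) with its hood towards image top. Next I'll measure these.

Create h.py:
```python
from rig import r
import cv2,numpy as np
def cam(n):
    p=r.camera_params(n); K=np.array([[p['fx'],0,p['cx']],[0,p['fy'],p['cy']],[0,0,1]]); return K,cv2.Rodrigues(p['rvec'])[0],np.array(p['tvec'])
def ray(n,uv,z):
    K,R,t=cam(n); d=R.T@np.linalg.solve(K,[uv[0],uv[1],1]); c=-R.T@t; return c+d*(z-c[2])/d[2]
def proj(n,P):
    K,R,t=cam(n); q=K@(R@np.array(P,float)+t); return q[:2]/q[2]
def rect(n,cnt,z):
    P=np.array([ray(n,p,z)[:2] for p in cnt.reshape(-1,2)],np.float32); return cv2.minAreaRect(P)
```

Run:
```python
from h import *
im=cv2.imread('pics/top0.png'); g=im.min(2)
m=(g>170).astype(np.uint8); m[:, :340]=0; m[:165]=0; m[245:]=0; m[:,440:]=0
for c in cv2.findContours(m,0,1)[0]:
    if cv2.contourArea(c)>80: print(rect('top',c,26))
for nm,(x0,y0,x1,y1),k,n in (('a',(225,170,305,265),7,'top'),('b',(300,245,420,345),6,'scene')):
    i=cv2.imread(f'pics/{n}0.png')[y0:y1,x0:x1]; i=cv2.resize(i,None,fx=6,fy=6,interpolation=cv2.INTER_CUBIC); cv2.imwrite(f'pics/crop_{nm}.png',i)
```

```text
((559.203857421875, -245.27487182617188), (34.47614288330078, 99.97039031982422), 77.23983001708984)
((583.406005859375, -166.97372436523438), (34.63541030883789, 70.4876480102539), 83.57989501953125)
((582.13037109375, -86.36609649658203), (35.081329345703125, 148.74256896972656), 88.700439453125)
```

View pics/crop_a.png

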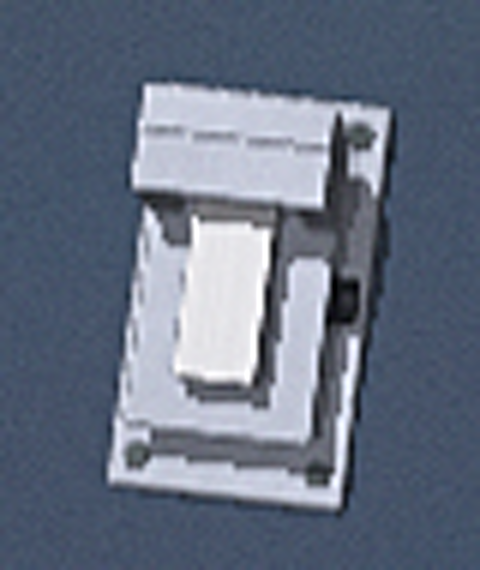

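View pics/crop_b.png

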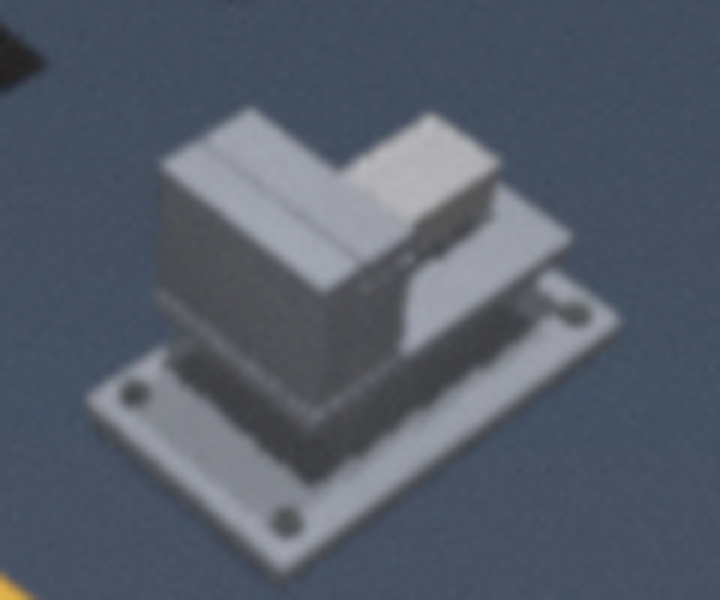

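Crop a shows the reference face (white) with open-end corners at crop (175,375) and (250,385), running under the hood edge at about y=205. Crop b shows the same open-end corners at (498,160) and (432,113). I'll triangulate them.

Run:
```python
from h import *
T=lambda p:(p[0]/6+225-.4,p[1]/6+170-.4); S=lambda p:(p[0]/6+300-.4,p[1]/6+245-.4)
def tri(a,b):
    M=[]
    for n in('top','scene'):
        K,R,t=cam(n); M.append(K@np.c_[R,t])
    X=cv2.triangulatePoints(M[0],M[1],np.array(T(a),float),np.array(S(b),float)).ravel(); X=X[:3]/X[3]
    return X.round(1),(proj('top',X)-T(a)).round(1)
print('ref +y',tri((175,375),(498,160)),'ref -y',tri((250,385),(432,113)))
print('hood tops: ',tri((145,85),(322,292)) ,tri((330,103),(160,163)), tri((133,190),(412,235)))
print('base',tri((110,485),(620,320)),tri((395,105),(88,402)))
for z in(84,96,108):
    print(z,[ray('top',T(p),z)[:2].round(1) for p in((175,375),(250,385),(192,213),(272,222))])
for z in(8,12): print(z,[ray('top',T(p),z)[:2].round(1) for p in((110,485),(345,510),(395,105))],[ray('scene',S(p),z)[:2].round(1) for p in((620,318),(88,400),(285,575))])
# white ref face mask
im=cv2.imread('pics/top0.png').astype(int); 
sub=im[200:240,245:280]; m=((sub[...,0]-sub[...,2]<14)&(sub.min(2)>200)).astype(np.uint8)
c=max(cv2.findContours(m,0,1)[0],key=cv2.contourArea)+np.array([245,200])
for z in(84,96,108): print(rect('top',c,z))
# holes / corners scene line
```

```text
ref +y (array([500.3, 199.2,  99.2]), array([-0.4,  0.2])) ref -y (array([496.3, 166. , 100.1]), array([-0.2,  0.1]))
hood tops:  (array([622.3, 210.1, 128.1]), array([-0.3,  0.2])) (array([614.3, 129.9, 131.9]), array([-0.2,  0.1])) (array([577.2, 214.7, 125.6]), array([-0.3,  0.2]))
base (array([459.1, 240.5,  10.3]), array([-0.3,  0.2])) (array([636.6, 112. ,  11.4]), array([-0.8,  0.6]))
84 [array([502.7, 200.3]), array([498.4, 167.2]), array([574.7, 194.1]), array([570.9, 158.7])]
96 [array([501.3, 198.6]), array([497.1, 165.9]), array([572.7, 192.5]), array([568.9, 157.4])]
108 [array([500., 197.]), array([495.8, 164.5]), array([570.8, 190.9]), array([567. , 156.1])]
8 [array([459.8, 240. ]), array([448.8, 131. ]), array([639., 110.])] [array([455.3, 239.9]), array([631.4, 112.4]), array([645.1, 221.7])]
12 [array([459.5, 239.3]), array([448.5, 130.6]), array([638.2, 109.7])] [array([458.9, 241.7]), array([634. , 114.9]), array([647.7, 223.6])]
((536.3676147460938, 180.10272216796875), (35.15499496459961, 68.80618286132812), 83.80603790283203)
((534.7158813476562, 178.62701416015625), (34.839691162109375, 68.18901824951172), 83.80603790283203)
((533.064208984375, 177.1513214111328), (34.52438735961914, 67.57191467285156), 83.8060531616211)
```

```bash
cat >> h.py <<'E'
from scipy.spatial.transform import Rotation as Ro
def delta(x,y,z,yaw):
    s=r.sense(); R=Ro.from_euler('xyz',s['tcp_rot']); T=Ro.from_euler('xyz',[np.pi,0,yaw])
    print('rot',(R.inv()*T).as_rotvec().round(4),'mm',R.inv().apply(np.array([x,y,z])-s['eef_pos']).round(1),'t',round(s['clock'],2),'F',s['contact_force'].round(1),'pos',s['eef_pos'].round(1))
E
A='0 0 0 -25 -29.8 0 0.65'
python3 steer.py '0 0 -0.04 -25 -29.8 0 0.65;0 0 0 -25 -29.8 0 0.65;0 0 0 -25 -29.8 0 0.65;0 0 0 -25 -29.8 0 0.65;0 0 0 -25 -29.8 0 0.65'
python3 -c "
from h import *
delta(554.3,-244.2,100,np.pi-.223)"
```

```text
clock: 0.52
eef_pos: [251.0, 427.6, 252.9]
tcp_rot: [-3.141, -0.0, 2.917]
contact_force: [1.4, 0.3, -0.1]
opening: 0.651
grasp_force: 0.0
rot [-0.0007 -0.0001 -0.0012] mm [-445.  -587.4  153.2] t 0.52 F [ 1.4  0.3 -0.1] pos [251.  427.6 252.9]
```

```bash
python3 steer.py '0 0 0 -23.4 -30.9 0 0.65;0 0 0 -23.4 -30.9 0 0.65;0 0 0 -23.4 -30.9 0 0.65;0 0 0 -23.4 -30.9 0 0.65;0 0 0 -23.4 -30.9 0 0.65' | grep eef
python3 steer.py '0 0 0 -23.4 -30.9 0 0.65;0 0 0 -23.4 -30.9 0 0.65;0 0 0 -23.4 -30.9 0 0.65;0 0 0 -23.4 -30.9 0 0.65;0 0 0 -23.4 -30.9 0 0.65' | grep eef
python3 steer.py '0 0 0 -23.4 -30.9 0 0.65;0 0 0 -23.4 -30.9 0 0.65;0 0 0 -23.4 -30.9 10 0.65;0 0 0 -23.4 -30.9 20 0.65;0 0 0 -23.4 -30.9 20 0.65' | grep eef
python3 steer.py '0 0 0 -23.4 -30.9 20 0.65;0 0 0 -23.4 -30.9 20 0.65;0 0 0 -23.4 -30.9 20 0.65;0 0 0 -23.4 -30.9 10 0.65;0 0 0 0 0 10 0.65' | grep eef
python3 -c "
from h import *
delta(554.3,-244.2,80,np.pi-.223)
cv2.imwrite('pics/top1.png',r.grab_frame('top')[120:300,320:520,::-1].repeat(3,0).repeat(3,1))"
```

```text
eef_pos: [330.6, 250.9, 253.2]
eef_pos: [410.2, 74.1, 253.3]
eef_pos: [489.0, -99.6, 204.9]
eef_pos: [552.4, -239.7, 126.7]
rot [-0.0018  0.003  -0.0043] mm [-2.8 -3.9 46.7] t 2.18 F [0.5 0.6 1. ] pos [ 552.4 -239.7  126.7]
```

View pics/top1.png

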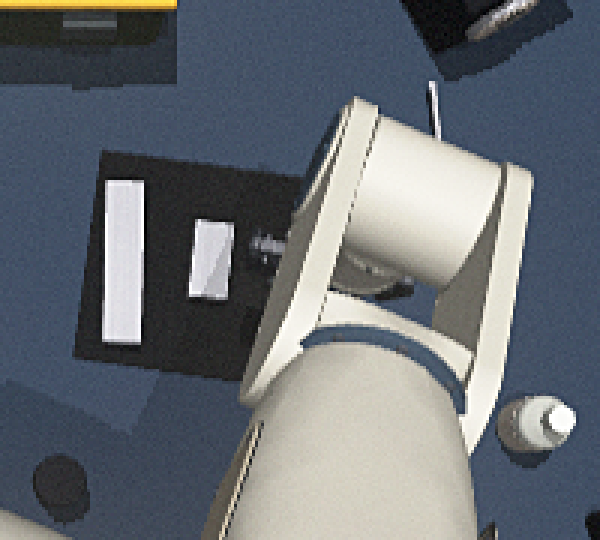

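The arm hides the block, but the bottle and the short block are clear. I'll centre, then lower.

```bash
python3 steer.py '0 0 0 -1 -1 15 0.65;0 0 0 0 0 15 0.65;0 0 0 0 0 5 0.65;0 0 0 0 0 0 0.65;0 0 0 0 0 0 0.65' >/dev/null
python3 -c "
from h import *
delta(554.3,-244.2,27.5,np.pi-.223)
cv2.imwrite('pics/s1.png',r.grab_frame('scene')[190:290,180:330,::-1].repeat(5,0).repeat(5,1))"
```

```text
rot [ 0.0002 -0.0005 -0.0013] mm [-6.  -8.4 65.6] t 2.65 F [-0.2 -0.4  0.6] pos [ 550.4 -234.7   93.1]
```

View pics/s1.png

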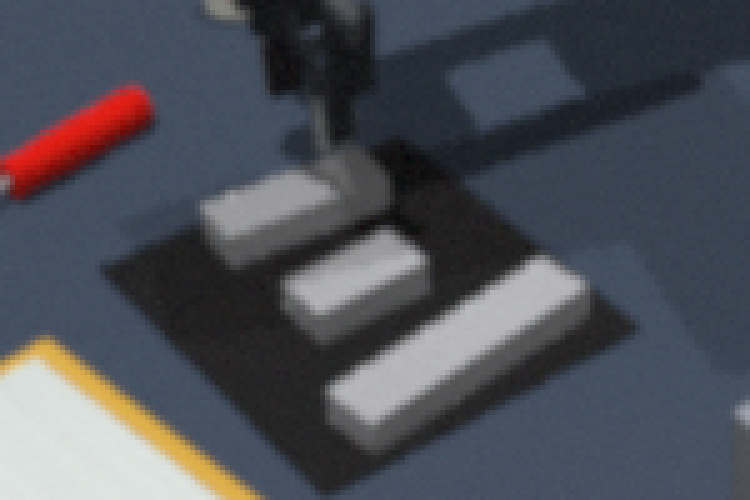

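The gripper is above the middle-length block, at about crop (330,150). I'll correct by (-6,-8.4), then lower.

```bash
python3 steer.py '0 0 0 -6 -8.4 0 0.65;0 0 0 0 0 15 0.65;0 0 0 0 0 15 0.65;0 0 0 0 0 15 0.65;0 0 0 0 0 5 0.65' >/dev/null
python3 steer.py '0 0 0 0 0 0 0.65;0 0 0 0 0 0 0.65' >/dev/null
python3 -c "
from h import *
delta(554.3,-244.2,27.5,np.pi-.223)"
```

```text
rot [-0.0002  0.0006 -0.0018] mm [ 0.9  0.9 15.9] t 3.28 F [ 0.7 -0.8  0.3] pos [ 555.  -245.3   43.4]
```

```bash
python3 steer.py '0 0 0 0.9 0.9 8 0.65;0 0 0 0 0 5 0.65;0 0 0 0 0 3 0.65;0 0 0 0 0 0 0.65;0 0 0 0 0 0 0.65' 
python3 steer.py '0 0 0 0 0 0 0.3;0 0 0 0 0 0 0.3;0 0 0 0 0 0 0.3;0 0 0 0 0 0 0.2;0 0 0 0 0 0 0.2' 40
python3 steer.py '0 0 0 0 0 0 0.2;0 0 0 0 0 0 0.2;0 0 0 0 0 0 0.2' 40
python3 -c "
from h import *
delta(554.3,-244.2,150,np.pi-.223)"
```

```text
clock: 3.7
eef_pos: [553.8, -243.7, 26.6]
tcp_rot: [3.142, -0.0, 2.917]
contact_force: [-0.9, -0.7, 0.2]
opening: 0.648
grasp_force: 0.0
clock: 4.12
eef_pos: [554.1, -243.8, 27.1]
tcp_rot: [-3.142, 0.001, 2.917]
contact_force: [-0.1, 2.3, 4.2]
opening: 0.41
grasp_force: 41.6
clock: 4.37
eef_pos: [554.1, -243.8, 27.1]
tcp_rot: [-3.142, 0.001, 2.917]
contact_force: [-1.0, 2.0, 5.8]
opening: 0.409
grasp_force: 41.7
rot [-0.      0.0005 -0.0018] mm [  -0.4   -0.4 -122.9] t 4.37 F [-1.   2.   5.8] pos [ 554.1 -243.8   27.1]
```

Upward force of 5 N while closing suggests the tips touch the mat. I'll regrip 4 mm higher so the tips stay above the block's underside.

```bash
python3 steer.py '0 0 0 0 0 0 0.5;0 0 0 0 0 0 0.5;0 0 0 0 0 -4 0.5;0 0 0 0 0 0 0.5;0 0 0 0 0 0 0.3' 40
python3 steer.py '0 0 0 0 0 0 0.2;0 0 0 0 0 0 0.2;0 0 0 0 0 0 0.2;0 0 0 0 0 0 0.2' 40
python3 steer.py '0 0 0 0 0 -4 0.2;0 0 0 0 0 -10 0.2;0 0 0 0 0 -20 0.2;0 0 0 0 0 -20 0.2;0 0 0 0 0 -30 0.2' 40
python3 steer.py '0 0 0 0 0 -30 0.2;0 0 0 0 0 -30 0.2;0 0 0 0 0 -20 0.2;0 0 0 0 0 0 0.2;0 0 0 0 0 0 0.2' 40
python3 -c "
from h import *
c,s=np.cos(-.108),np.sin(-.108); H=np.array([548.6,176.8])
for off in(-37,):
  P=H+(off-5)*np.array([c,s]); print(P); delta(P[0],P[1],200,np.pi-.108)"
```

```text
clock: 4.78
eef_pos: [554.1, -243.8, 31.2]
tcp_rot: [3.142, 0.001, 2.917]
contact_force: [-0.1, -0.6, 4.3]
opening: 0.411
grasp_force: 40.3
clock: 5.12
eef_pos: [554.1, -243.8, 31.2]
tcp_rot: [-3.142, 0.001, 2.917]
contact_force: [-1.1, 0.1, 6.4]
opening: 0.408
grasp_force: 40.6
clock: 5.53
eef_pos: [552.0, -243.0, 113.9]
tcp_rot: [3.141, -0.005, 2.917]
contact_force: [0.6, 0.3, -6.5]
opening: 0.413
grasp_force: 41.3
clock: 5.95
eef_pos: [554.0, -243.8, 195.4]
tcp_rot: [-3.141, 0.002, 2.917]
contact_force: [-0.5, -0.2, -6.8]
opening: 0.406
grasp_force: 41.4
[506.84470601 181.32718716]
rot [-0.0005  0.0016 -0.1168] mm [140.7 404.   -5. ] t 5.95 F [-0.5 -0.2 -6.8] pos [ 554.  -243.8  195.4]
```

```bash
python3 steer.py '0 0 -0.1168 0 0 0 0.2;0 0 0 4 17 0 0.2;0 0 0 7.7 34.8 0 0.2;0 0 0 7.7 34.8 0 0.2;0 0 0 7.7 34.8 0 0.2' 40 | grep -E "eef|forc"
python3 steer.py '0 0 0 7.7 34.8 0 0.2;0 0 0 7.7 34.8 0 0.2;0 0 0 7.7 34.8 0 0.2;0 0 0 7.7 34.8 0 0.2;0 0 0 7.7 34.8 0 0.2' 40 | grep -E "eef|forc"
python3 steer.py '0 0 0 7.7 34.8 0 0.2;0 0 0 7.7 34.8 0 0.2;0 0 0 6 28 0 0.2;0 0 0 4 17 0 0.2;0 0 0 2 8 0 0.2' 40 | grep -E "eef|forc"
python3 steer.py '0 0 0 0 0 0 0.2;0 0 0 0 0 0 0.2;0 0 0 0 0 0 0.2' 40 | grep -E "eef|forc"
python3 -c "
from h import *
delta(506.8,181.3,140,np.pi-.108)"
```

```text
eef_pos: [537.9, -118.8, 192.1]
contact_force: [0.7, 1.5, -6.0]
grasp_force: 41.6
eef_pos: [518.4, 58.4, 192.4]
contact_force: [0.9, -0.0, -5.9]
grasp_force: 41.6
eef_pos: [504.6, 183.8, 192.4]
contact_force: [-0.9, 0.6, -6.1]
grasp_force: 41.8
eef_pos: [506.0, 180.7, 193.8]
contact_force: [0.2, -0.2, -6.0]
grasp_force: 41.8
rot [-0.0012 -0.0015 -0.0004] mm [-0.8  0.8 53.8] t 7.45 F [ 0.2 -0.2 -6. ] pos [506.  180.7 193.8]
```

```bash
python3 steer.py '0 0 0 -0.8 0.8 15 0.2;0 0 0 0 0 15 0.2;0 0 0 0 0 12 0.2;0 0 0 0 0 8 0.2;0 0 0 0 0 4 0.2' 40 | grep -E "eef|forc"
python3 steer.py '0 0 0 0 0 0 0.2;0 0 0 0 0 0 0.2;0 0 0 0 0 0 0.2' 40 | grep -E "eef|forc"
python3 -c "
from h import *
delta(506.8,181.3,135,np.pi-.108)
a=r.grab_frame('scene')[235:335,310:430,::-1].repeat(6,0).repeat(6,1)[:, :]
b=r.grab_frame('top')[170:270,225:345,::-1].repeat(6,0).repeat(6,1)
cv2.imwrite('pics/a2.png',a);cv2.imwrite('pics/b2.png',b)"
```

```text
eef_pos: [506.9, 181.3, 139.5]
contact_force: [0.3, -0.1, -5.8]
grasp_force: 41.7
eef_pos: [507.9, 182.5, 141.4]
contact_force: [0.0, 0.1, -4.9]
grasp_force: 41.7
rot [ 0.0004  0.001  -0.0003] mm [ 0.9 -1.3  6.4] t 8.12 F [ 0.   0.1 -4.9] pos [507.9 182.5 141.4]
```

View pics/a2.png

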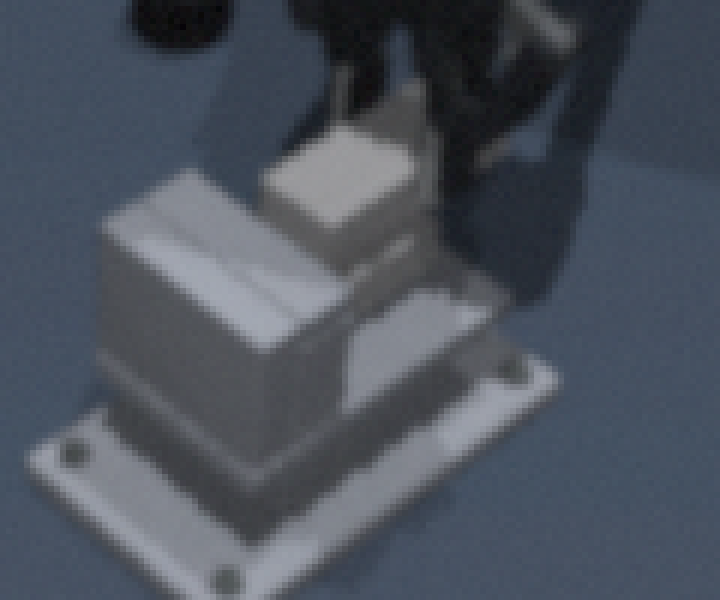

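The block hovers over the open end, parallel to the reference. Its front top corners are at crop (262,183) and (335,227), with the back +y top corner near (415,175). Next is a lateral check.

```bash
python3 -c "
from h import *
c,s=np.cos(-.108),np.sin(-.108)
def st(n,p,o,z):
  q=ray(n,(p[0]/6+o[0]-.4,p[1]/6+o[1]-.4),z)[:2]-[548.6,176.8]; return np.round([c*q[0]+s*q[1],-s*q[0]+c*q[1]],1)
for p in((262,183),(335,227),(415,175)): print('block',st('scene',p,(310,235),136.2))
for p in((432,113),(498,160)): print('ref',st('scene',p,(300,245),98))
for p in((160,163),(322,292),(252,108),(412,235)): print('hood',st('scene',p,(300,245),129))
s_=r.sense()['eef_pos'][:2]-[548.6,176.8]; print('tcp',c*s_[0]+s*s_[1],-s*s_[0]+c*s_[1])
"
```

```text
block [ 14.6 -12.7]
block [11.6 20.8]
block [-30.4  20.9]
ref [-53.3 -17.3]
ref [-52.6  17.3]
hood [ 67.7 -41.2]
hood [69.6 42.5]
hood [ 22.2 -40.8]
hood [26.3 43.7]
tcp -41.17823407205252 1.4239735227168202
```

View pics/b2.png

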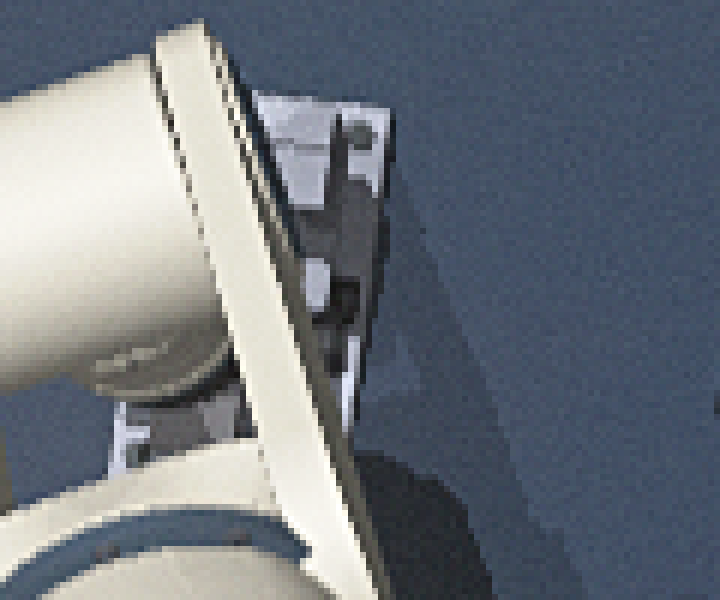

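The top view is hidden by the arm, so the scene view decides: the block sits about 2 mm to the +y side. I'll shift it and feel downwards.

```bash
python3 steer.py '0 0 0 0 -2.1 4 0.2;0 0 0 0 0 3 0.2;0 0 0 0 0 2 0.2;0 0 0 0 0 0 0.2;0 0 0 0 0 0 0.2' 40 | grep -E "eef|forc"
python3 steer.py '0 0 0 0 0 1 0.2;0 0 0 0 0 1 0.2;0 0 0 0 0 1 0.2;0 0 0 0 0 1 0.2;0 0 0 0 0 0 0.2' 40 | grep -E "eef|forc"
python3 -c "
from h import *
delta(506.8,181.3,135,np.pi-.108)"
```

```text
eef_pos: [506.9, 180.4, 131.5]
contact_force: [-0.2, -0.8, -5.7]
grasp_force: 41.8
eef_pos: [507.0, 180.4, 127.5]
contact_force: [0.1, 0.8, -5.4]
grasp_force: 41.8
rot [-0.0001 -0.0003  0.    ] mm [ 0.3  0.8 -7.5] t 9.05 F [ 0.1  0.8 -5.4] pos [507.  180.4 127.5]
```

```bash
python3 steer.py '0 0 0 0 0 1 0.2;0 0 0 0 0 0 0.2' 40 | grep -E "eef|contact"
python3 steer.py '0 0 0 0 0 1 0.2;0 0 0 0 0 0 0.2' 40 | grep -E "eef|contact"
python3 steer.py '0 0 0 0 0 1 0.2;0 0 0 0 0 0 0.2' 40 | grep -E "eef|contact"
```

```text
eef_pos: [507.0, 180.4, 126.6]
contact_force: [0.3, 0.6, -5.2]
eef_pos: [507.2, 180.5, 126.1]
contact_force: [-2.4, -1.0, 1.5]
eef_pos: [507.2, 180.5, 125.2]
contact_force: [-3.3, -1.0, 3.7]
```

Contact at TCP z of about 126.2, so the face is at about 99 mm. One look to check the in-line fit, since block and reference are now flush.

```bash
python3 -c "
from h import *
a=r.grab_frame('scene')[245:300,340:410,::-1]
cv2.imwrite('pics/a3.png',cv2.resize(a,None,fx=10,fy=10,interpolation=cv2.INTER_CUBIC)*1)"
```

```text
(no output)
```

View pics/a3.png

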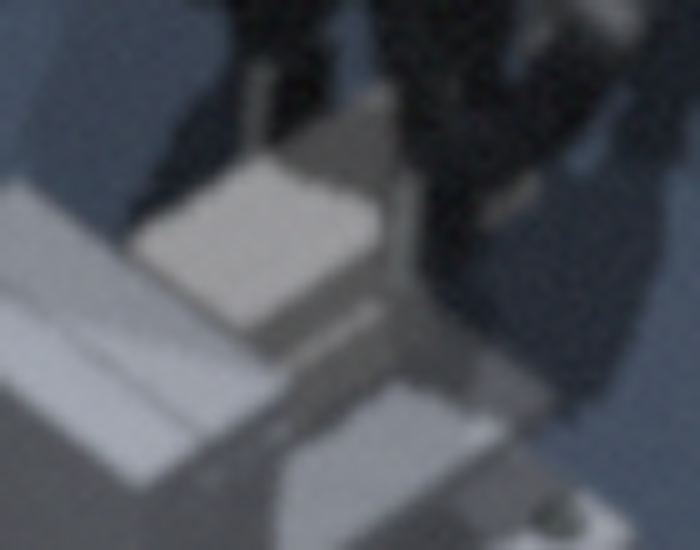

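A bright strip of reference face shows along the block's +y side, from (280,365) to (380,305). That suggests the block sits slightly to -y. I'll quantify it from the raw pixels.

```bash
python3 -c "
from h import *
g=np.mean([r.grab_frame('scene').mean(2) for _ in range(4)],0)
print(g[268:290,366:380].round().astype(int))
c,s=np.cos(-.108),np.sin(-.108)
W=lambda x,y,z:[548.6+c*x-s*y,176.8+s*x+c*y,z]
for x in (-20,0,10): print(x,[proj('scene',W(x,y,99)).round(2) for y in(14,16,18)],proj('scene',W(x,18,121)).round(2))
g0=cv2.imread('pics/scene0.png').mean(2)
print(g0[268:290,366:380].round().astype(int))
"
```

```text
[[154 154 154 154 153 154 154 155 154 153 147 130  97  91]
 [154 154 153 154 154 154 154 154 152 143 132 113  87  90]
 [153 154 153 155 155 155 154 149 140 123 106  90  82  89]
 [154 154 155 156 154 151 144 132 116  98  89  83  81  91]
 [153 155 154 154 149 139 123 106  94  87  85  84  84  90]
 [154 155 152 144 132 117  99  89  87  85  85  83  82  86]
 [153 149 139 122 105  95  89  86  87  86  88  87  82  80]
 [144 131 115  98  89  87  86  86  87  94 102 100  89  78]
 [122 103  92  88  86  86  86  89  95 107 114 105  91  78]
 [ 98  89  86  85  85  87  94 100 105 109 107  94  84  77]
 [ 87  85  85  85  88  95 107 112 104  97  92  87  81  76]
 [ 88  85  86  94 102 105 110 106  93  87  86  84  81  76]
 [ 96  90  93 106 114 105  98  92  86  84  84  84  81  76]
 [118 107 108 110 107  94  86  84  84  85  84  81  77  73]
 [140 128 117 101  93  87  86  85  85  84  81  77  76  78]
 [152 136 116  93  85  85  85  85  83  80  77  76  88 102]
 [144 123 101  86  84  84  86  85  79  77  82  91 113 126]
 [116  97  86  84  84  82  81  80  77  90 106 117 131 136]
 [ 91  84  86  86  85  78  74  77  92 
[... 1082 characters left out ...]
0 180 182 179 178 168 150 127 104  91  85  87  85]
 [177 179 181 180 172 162 143 116  97  90  86  85  85  86]
 [172 176 176 168 148 128 107  94  87  84  85  83  86  87]
 [165 168 162 141 115  99  88  85  85  84  83  78  78  85]
 [159 159 144 110  90  87  86  86  83  83  77  76  78  94]
 [159 148 128  96  86  86  85  85  85  76  74  75  94 119]
 [144 126 103  86  85  85  82  83  81  77  82  99 122 144]
 [116  98  88  83  85  84  76  75  80  92 112 130 147 157]
 [ 90  87  85  81  83  81  72  74  94 121 144 155 159 161]
 [ 88  96 101  84  76  82  86  95 123 146 158 160 163 162]
 [ 94 101 105  86  93 113 124 131 147 157 163 163 162 161]
 [ 89  91  88 100 121 142 154 157 158 160 164 163 162 163]]
```

The strip is about 0.7 px tall, which is about 1.5 mm, and it's parallel. I'll lift 2 mm, shift +1.5 mm in y, lay it down again and recheck numerically.

```bash
python3 steer.py '0 0 0 0 0 -3 0.2;0 0 0 0 1.6 0 0.2;0 0 0 0 0 0 0.2;0 0 0 0 0 1 0.2;0 0 0 0 0 1 0.2' 40 | grep -E "eef|contact"
python3 steer.py '0 0 0 0 0 0.5 0.2;0 0 0 0 0 0.5 0.2;0 0 0 0 0 0.5 0.2;0 0 0 0 0 0 0.2' 40 | grep -E "eef|contact"
python3 -c "
from h import *
delta(506.8,181.3,125,np.pi-.108)
g=np.mean([r.grab_frame('scene').mean(2) for _ in range(4)],0)
print(g[268:290,366:380].round().astype(int))"
```

```text
eef_pos: [507.3, 182.1, 125.8]
contact_force: [-3.2, -0.8, 5.0]
eef_pos: [507.3, 182.1, 124.6]
contact_force: [-3.0, -0.4, 5.3]
rot [ 0.0002  0.0001 -0.0001] mm [ 0.4 -0.9 -0.4] t 10.55 F [-3.  -0.4  5.3] pos [507.3 182.1 124.6]
[[153 153 153 154 153 153 154 154 155 154 153 145 122  93]
 [154 153 154 153 154 154 154 155 154 152 149 133 106  89]
 [154 153 152 153 154 155 155 154 152 144 131 113  89  86]
 [154 153 154 154 155 155 155 149 139 123 106  92  82  89]
 [153 154 154 155 155 152 145 132 116  98  89  84  82  90]
 [154 156 155 154 148 137 124 106  94  87  85  83  82  89]
 [154 154 152 146 130 113  98  89  86  86  84  84  81  82]
 [153 147 137 122 104  93  87  86  86  86  88  84  81  77]
 [144 129 110  98  89  87  85  86  86  90  94  86  81  76]
 [122 103  90  86  87  86  85  87  85  92  96  87  80  76]
 [ 96  87  83  84  85  86  91  93  86  86  87  86  81  76]
 [ 88  84  84  86  86  85  89  93  86  83  85  85  82  74]
 [ 96  88  84  89  93  86  84  85  85  85  85  83  80  75]
 [117 102  91  91  94  88  84  84  85  84  84  82  76  71]
 [140 124 104  91  88  86  85  85  84  83  81  78  72  68]
 [152 135 113  90  85  85  82  84  82  78  77  75  78  77]
 [144 124 100  87  84  84  83  81  78  77  82  91 104 108]
 [116  97  85  82  83  81  78  76  77  90 106 118 128 132]
 [ 91  85  84  83  81  78  74  76  91 113 129 134 136 137]
 [ 85  93  97  84  77  77  82  93 113 130 136 138 137 137]
 [ 92  99  98  82  81  91 105 117 130 137 139 138 139 138]
 [ 89  89  88  92 108 117 129 133 136 138 138 139 140 138]]
```

Now about 0.3 mm off, so in line. Pressing down gently to about 6.5 mm.

```bash
python3 steer.py '0 0 0 0 0 0.6 0.2;0 0 0 0 0 0.6 0.2;0 0 0 0 0 0.6 0.2;0 0 0 0 0 0.6 0.2;0 0 0 0 0 0.6 0.2' 50 | grep -E "eef|contact"
python3 steer.py '0 0 0 0 0 0.6 0.2;0 0 0 0 0 0.6 0.2;0 0 0 0 0 0.6 0.2;0 0 0 0 0 0.4 0.2;0 0 0 0 0 0 0.2' 50 | grep -E "eef|contact|rot"
python3 steer.py '0 0 0 0 0 0 0.2;0 0 0 0 0 0 0.2' 50 | grep -E "eef|contact|grasp"
```

```text
eef_pos: [507.3, 182.1, 121.7]
contact_force: [-4.5, -1.2, 10.9]
eef_pos: [507.3, 182.1, 119.7]
tcp_rot: [3.141, 0.0, 3.034]
contact_force: [-6.1, 0.2, 11.3]
eef_pos: [507.3, 182.1, 119.8]
contact_force: [-5.9, -0.0, 11.8]
grasp_force: 52.1
```

```bash
python3 steer.py '0 0 0 -1 0 0 0.2;0 0 0 -2 0 0 0.2;0 0 0 -2 0 0 0.2;0 0 0 -2 0 0 0.2;0 0 0 -1 0 0 0.2' 50 | grep -E "eef|contact"
python3 steer.py '0 0 0 -1 0 0 0.2;0 0 0 -1 0 0 0.2;0 0 0 -1 0 0 0.2;0 0 0 -1 0 0 0.2;0 0 0 -1 0 0 0.2' 50 | grep -E "eef|contact"
```

```text
eef_pos: [514.2, 181.3, 119.4]
contact_force: [-10.4, 1.3, 13.4]
eef_pos: [519.0, 180.8, 119.4]
contact_force: [-9.7, 1.2, 12.3]
```

```bash
python3 steer.py '0 0 0 -1 0 0 0.2;0 0 0 -1 0 0 0.2;0 0 0 -1 0 0 0.2;0 0 0 -1 0 0 0.2;0 0 0 -1 0 0 0.2' 50 | grep -E "eef|contact"
python3 steer.py '0 0 0 -1 0 0 0.2;0 0 0 -1 0 0 0.2;0 0 0 -1 0 0 0.2;0 0 0 0 0 0 0.2' 50 | grep -E "eef|contact|rot"
```

```text
eef_pos: [524.0, 180.2, 119.4]
contact_force: [-10.1, 1.3, 12.8]
eef_pos: [527.2, 179.9, 119.5]
tcp_rot: [-3.141, -0.002, 3.033]
contact_force: [-9.2, 1.2, 11.3]
```

```bash
python3 steer.py '0 0 0 -2 0 0 0.2;0 0 0 -2 0 0 0.2;0 0 0 -2 0 0 0.2;0 0 0 -2 0 0 0.2;0 0 0 -1 0 0 0.2' 50 | grep -E "eef|contact"
python3 steer.py '0 0 0 -1 0 0 0.2;0 0 0 -1 0 0 0.2;0 0 0 -1 0 0 0.2;0 0 0 -0.5 0 0 0.2;0 0 0 -0.5 0 0 0.2' 50 | grep -E "eef|contact|rot"
```

```text
eef_pos: [536.1, 179.0, 119.5]
contact_force: [-10.1, -0.1, 11.9]
eef_pos: [539.8, 178.5, 119.4]
tcp_rot: [-3.141, -0.002, 3.033]
contact_force: [-10.0, 1.7, 12.7]
```

```bash
python3 steer.py '0 0 0 -0.5 0 0 0.2;0 0 0 -0.5 0 0 0.2;0 0 0 -0.5 0 0 0.2;0 0 0 -0.5 0 0 0.2' 50 | grep -E "eef|contact"
python3 steer.py '0 0 0 -0.5 0 0 0.2;0 0 0 -0.5 0 0 0.2;0 0 0 -0.5 0 0 0.2' 50 | grep -E "eef|contact|rot"
```

```text
eef_pos: [541.8, 178.3, 119.4]
contact_force: [-9.8, 1.3, 12.3]
eef_pos: [543.3, 178.2, 119.4]
tcp_rot: [-3.141, -0.002, 3.033]
contact_force: [-9.6, 1.3, 13.0]
```

```bash
python3 steer.py '0 0 0 -0.5 0 0 0.2;0 0 0 -0.5 0 0 0.2' 50 | grep -E "eef|contact"
python3 steer.py '0 0 0 -0.5 0 0 0.2;0 0 0 0 0 0 0.2' 50 | grep -E "eef|contact|rot"
```

```text
eef_pos: [544.2, 178.1, 119.4]
contact_force: [-12.4, 2.3, 14.2]
eef_pos: [544.2, 178.1, 119.3]
tcp_rot: [-3.141, -0.004, 3.033]
contact_force: [-12.5, 1.9, 13.8]
```

```bash
python3 steer.py '0 0 0 -0.5 0 0 0.2;0 0 0 0 0 0 0.2' 50 | grep -E "eef|contact|rot"
python3 -c "
from h import *
delta(506.8,181.3,125,np.pi-.108)
g=np.mean([r.grab_frame('scene').mean(2) for _ in range(4)],0)
print(g[268:290,366:382].round().astype(int))"
```

```text
eef_pos: [544.2, 178.0, 119.3]
tcp_rot: [-3.141, -0.005, 3.033]
contact_force: [-14.1, 2.9, 16.0]
rot [-0.0004 -0.0047 -0.0005] mm [37.6 -0.8 -5.5] t 15.25 F [-14.1   2.9  16. ] pos [544.2 178.  119.3]
[[ 72  62  39  26  23  27  28  31  32  33  31  29  24  26  24  25]
 [ 72  65  45  28  28  26  26  27  28  27  27  26  26  26  26  24]
 [ 70  63  47  33  29  27  27  26  28  24  27  27  26  26  26  24]
 [ 70  63  58  46  33  26  25  27  25  24  26  25  24  26  26  27]
 [ 68  67  74  66  49  31  25  24  24  26  26  28  26  26  34  44]
 [ 70  71  85  80  60  35  21  21  22  25  25  29  30  36  51  63]
 [ 79  75  89  85  64  36  25  24  22  24  27  34  42  54  66  77]
 [105  84  88  85  62  34  25  23  23  23  34  48  58  66  76  83]
 [126  91  89  84  61  33  22  23  22  25  40  61  70  71  77  84]
 [128  93  88  82  57  33  24  24  21  25  42  64  73  72  77  85]
 [119  89  89  81  57  33  27  22  23  28  45  64  72  74  76  83]
 [102  87  90  81  56  33  27  25  25  33  53  68  72  75  77  84]
 [ 96  88  91  79  51  32  26  27  33  47  62  71  74  74  78  90]
 [112 102  97  79  50  32  34  41  51  62  70  73  74  73  80 101]
 [130 122 108  85  58  43  48  58  66  71  73  73  71  74  87 118]
 [135 125 110  86  68  61  64  70  72  73  74  74  70  75  99 132]
 [125 112  96  79  73  72  72  74  73  72  72  71  68  77 104 135]
 [105  90  81  75  73  74  74  74  75  70  68  69  70  78  97 124]
 [ 86  81  81  76  74  73  74  73  71  68  66  68  73  83  94 118]
 [ 84  92  94  80  74  73  71  70  68  67  67  69  77  87  94 107]
 [ 89  96  94  80  72  71  69  68  68  68  68  70  78  88  92  94]
 [ 87  87  82  73  69  69  67  68  67  68  68  74  83  89  91  92]]
```

Stop met: x holds at 544.2 while the force rises. I'll relieve the push, let the springs lift the block to the hood, then release.

```bash
python3 steer.py '0 0 0 0.7 0 0 0.2;0 0 0 0 0 -0.4 0.2;0 0 0 0 0 -0.4 0.2;0 0 0 0 0 -0.4 0.2;0 0 0 0 0 0 0.2' 50 | grep -E "eef|contact|rot"
python3 steer.py '0 0 0 0 0 -0.3 0.2;0 0 0 0 0 0 0.2' 50 | grep -E "eef|contact|rot"
```

```text
eef_pos: [544.2, 178.1, 120.3]
tcp_rot: [-3.141, -0.003, 3.033]
contact_force: [-9.6, 1.7, 10.4]
eef_pos: [544.2, 178.0, 120.5]
tcp_rot: [-3.141, -0.003, 3.033]
contact_force: [-9.6, 1.9, 8.8]
```

```bash
python3 steer.py '0 0 0 0 0 -0.3 0.2;0 0 0 0 0 -0.3 0.2;0 0 0 0 0 0 0.2' 50 | grep -E "eef|contact|rot"
python3 steer.py '0 0 0 0 0 0 0.45;0 0 0 0 0 0 0.5;0 0 0 0 0 0 0.55;0 0 0 0 0 0 0.6;0 0 0 0 0 0 0.65' 20 | grep -vE "clock"
python3 steer.py '0 0 0 0 0 0 0.65;0 0 0 0 0 0 0.65;0 0 0 0 0 0 0.65' | grep -vE "clock"
```

```text
eef_pos: [544.2, 178.1, 121.1]
tcp_rot: [-3.141, -0.003, 3.033]
contact_force: [-9.7, 1.9, 9.3]
eef_pos: [546.1, 177.8, 121.1]
tcp_rot: [3.142, 0.0, 3.034]
contact_force: [-0.6, 0.1, 0.5]
opening: 0.648
grasp_force: 0.0
eef_pos: [545.9, 177.8, 121.1]
tcp_rot: [-3.142, 0.0, 3.034]
contact_force: [0.2, -0.1, -0.2]
opening: 0.648
grasp_force: 0.0
```

```bash
python3 steer.py '0 0 0 0 0 -5 0.65;0 0 0 0 0 -15 0.65;0 0 0 0 0 -25 0.65;0 0 0 0 0 -35 0.65;0 0 0 0 0 -35 0.65' | grep -E "eef|contact"
python3 steer.py '0 0 0 0 -20 -20 0.65;0 0 0 0 -35 0 0.65;0 0 0 0 -35 0 0.65;0 0 0 0 -35 0 0.65;0 0 0 0 -35 0 0.65' | grep -E "eef|contact"
python3 steer.py '0 0 0 0 -35 0 0.65;0 0 0 0 -35 0 0.65;0 0 0 0 -20 0 0.65;0 0 0 0 0 0 0.65;0 0 0 0 0 0 0.65' | grep -E "eef|contact"
python3 -c "
from h import *
a=r.grab_frame('scene')[245:345,310:420,::-1]; b=r.grab_frame('top')[170:265,225:305,::-1]
k=dict(interpolation=cv2.INTER_CUBIC)
b=cv2.resize(b,(337,400),**k);a=cv2.resize(a,(440,400),**k)
cv2.imwrite('pics/f.png',np.hstack([a,b]))"
```

```text
eef_pos: [545.1, 177.6, 237.1]
contact_force: [0.3, -0.3, -0.4]
eef_pos: [528.2, 17.5, 256.9]
contact_force: [0.7, -0.8, 0.0]
eef_pos: [518.8, -71.5, 256.5]
contact_force: [-0.8, 0.1, -0.0]
```

View pics/f.png

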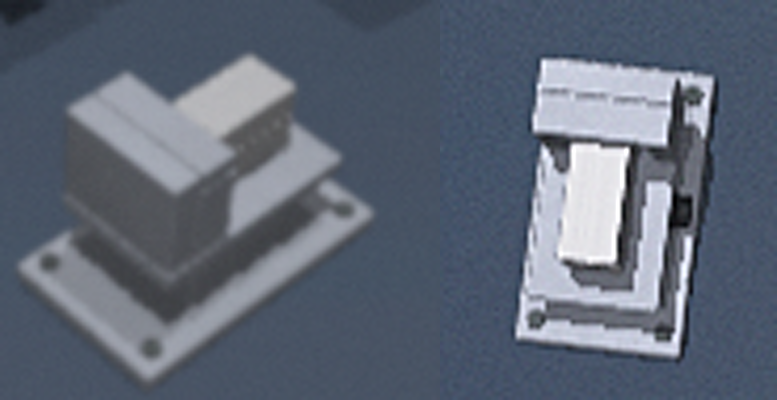

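The final picture shows the block at left (240,95) and right (597,205), flush on the reference and under the hood against the stop. The robot is clear, so I'm handing in.

```bash
python3 -c "
from rig import r
print(r.sense()['clock'],r.sign_off())"
```

```text
the job is handed in; nothing more can be done
18.3 None
```

The middle-length block is wrung onto the reference block, against the end stop and held up under the hood by the springs; I handed the job in at 18.3 s with the arm clear, and no verdict was returned.

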